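# Dock a specimen carrier under its leaf spring

### The job

Of the two brass specimen carriers in the twin loading dock, one is not home yet: it sits in the mouth of its channel with its nose propped up on the latch tongue. Press it down hard with a fingertip on the thumb rest and, keeping it pressed flat, slide it forward under the forked leaf spring until it is fully home against the end stop and the tongue has sprung up behind it. Only press and push, do not pick anything up, and leave the other carrier and the things around alone.

Things in the scene. Friction and masses are not known exactly. Their poses are not given: they have to be found in the camera images.
- dock_1: Module of the twin dock whose carrier is to be slid home. Aluminium, 170 x 55 x 30 mm, fixed on a 6 mm base plate beside its twin; its place left or right of the twin varies. Origin: centre of its underside. x: direction in which a carrier slides in (away from the open mouth), y: across, z: up. Its channel is 42 mm wide between rails 7 mm high, its floor 10 mm above the origin.
- stop_1 (a point): Middle of the foot of dock_1's end stop, at floor level: where the nose end of a carrier that is home touches; 61 mm ahead (+x) of dock_1's origin.
- lip_1 (a point): Middle of the line joining the two upturned lips of dock_1's forked leaf spring, at rest: 24 mm ahead of dock_1's origin (37 mm before the stop), 11 mm above the channel floor. A nose standing higher than the lips butts against them or rides over them.
- leaf_1 (a joint): Forked leaf spring of dock_1, two tongues 9 mm wide with a free gap 20 mm wide between: 0 at rest, its crease then 5 mm above the floor; it grows as the spring is lifted, about 0.1 rad with a carrier lying flat under it, which it presses down with about 4 N.
- tongue_1 (a joint): Latch tongue in the floor of dock_1, 10 mm wide: 0 when sprung up, its free end then 6 mm above the floor, 21.5 mm behind dock_1's origin; about 0.15 rad when pressed flush with the floor, which takes about 5 N at its free end. It springs up behind the tail of a carrier that is home, with 2 to 3 mm to spare.
- carrier_1: The carrier to be slid home: flat brass plate 80 long x 40 wide x 8 mm thick with two low round specimen stubs (3 mm high) on its front half, about 0.12 kg, loose. Origin: centre of its underside. x: towards its nose, z: up. At the start its tail is on the channel floor, its nose propped up about 10 mm, 44 to 56 mm short of home. Home: lying flat, origin 40 mm before the stop.
- thumb_1 (a point): Middle of the grooved thumb rest on top of carrier_1, 17 mm from its tail end. Its clear length is 29 mm, from the tail end to a cross ridge 32 mm wide and 4 mm high against which a fingertip can push. With the carrier flat it is 18 mm above dock_1's origin height. Holding the carrier flat there takes about 10 to 15 N downwards before the nose is under the spring.
- nose_1 (a point): Middle of the top edge of carrier_1's nose.
- carrier_2: The other, identical carrier, already home in the twin module: to be left alone. Origin and axes as carrier_1.
- loupe: Black eye loupe, 38 mm wide, 32 mm high, standing near the dock. Origin: centre of its underside.
- vial: Vial with white screw cap, 25 mm wide, 54 mm high. Origin: centre of its underside.
- petri_dish: Lidded glass dish, 94 mm wide, 16 mm high. Origin: centre of its underside.
Not all that is in view belongs to the job. What is shaped like the carrier_1 but red is not meant.

How it is judged:
By the outcome, as a careful person would: the job done as asked, in the order asked, and still so for the second after the job is handed in, with the robot touching nothing.
It also fails if it takes over 40 s, if anything falls off the work surface, if the arm or the gripper's body presses on something with over 40 N, if the wrist force passes 120 N, or if a joint passes its speed limit or range.

### The arm

A 7-joint arm with a two-finger parallel gripper is mounted at the origin on a cart in front of the work surface, level with it; the furniture and walls round the work are solid. World frame = base frame: x ahead of the robot, y to its left, z up, the work surface at z = 0. Lengths are in m, angles in rad, forces in N, time in s.
With the tool pointing down it reaches from about 0.35 to 0.9 m from the base axis. Payload 19.9 kg.
Tool frame: the origin (TCP) lies midway between the tips of the shut fingers; the grasp point (between the pads) lies 19 mm behind it (pinch_z is the distance from the TCP to the grasp point, in m); z points along the fingers, x is the direction in which the jaws open and shut, and the axes are right-handed (so a half turn about z gives the same grasp; the last joint's range is limited). The gripper opens to 85 mm and grips with 20 to 120 N. Pads are 22 mm wide; open, the fingers measure 114 mm over their backs; the gripper's body (76 mm by 85 mm) begins 54 mm behind the grasp point. The pads swing forward as they close: fully open they stand 13 mm farther back than shut.
Start: joints at [1.141, 0.417, -0.01, 1.614, 0.005, 1.111, -0.053], TCP at [0.236, -0.579, 0.231] pointing down, gripper open.
Joint ranges: [-2.81, 2.81], [-0.39, 2.02], [-1.27, 1.25], [0.06, 2.57], [-1.19, 4.33], [0.19, 2], [-2.82, 2.82]. Speed limits (rad/s): [1.89, 1.89, 2.39, 2.39, 3.01, 3.01, 3.01].

### API

Orientations are given as [roll, pitch, yaw] about the fixed x, y, z axes, in that order (R = Rz(yaw) Ry(pitch) Rx(roll)).
In Python, from station import * gives the robot as it stands.
- The arm moves only by the shell command python3 -m pendant 'ROWS' [OPENING] [FORCE]. ROWS is JSON, a list of rows, each a list of 6 numbers: the shift along the tool's x, y, z in mm, then the turn, a rotation vector about the tool's x, y, z in degrees. A call has 1 to 5 rows; each row shifts and turns the commanded pose from where the row before left it, along the tool's axes as they then stand; what a row does not reach is not made up. A row lasts 1/10 s, in which the tool goes at most 50 mm and 8.59 degrees, less where a joint would pass 70% of its speed; a pose out of reach is approached as far as the arm can. A call with a gripper value outside its range is refused whole. OPENING is the finger opening in mm, from 0 to 85.4, set as the call begins (- or left out, the last holds). The fingers move at their own pace and stop on an object; FORCE is the grip in N (left out, the last holds). Time passes only in rows, so rows that do not move let the fingers close. It gives the time, the measured TCP pose, the force and the opening at its end, in the units of the state.
- sense(): the state, without advancing time (a new reading comes with each control period).
- grab_frame(name): name is "side" or "top" or "wrist"; returns the picture (384x512x3 uint8, red, green, blue); there is no depth.
- get_calibration(name): a dict with "fx", "fy", "cx", "cy" (pixels), "cam_to_world" (4x4, takes a point from camera to world coordinates). Camera axes: x right, y up, looking along -z (the intrinsics and any distortion apply to the point x, -y, -z); pixel columns grow to the right and rows downward; lengths in m; the calibration is good to about 2 mm. A picture is of the moment at which its call begins: read the wrist's pose just before it. get_calibration takes no time and is no camera call; for the wrist camera it gives the pose at the moment of the call.
- hand_in(): hands the job in, once; it reports no verdict.
The state is a dict: "t": time; "joint_pos": joint angles; "joint_vel": joint speeds; "tau": joint torques, N m; "tcp_pos": TCP position; "orientation": TCP orientation; "ft_force": force on the tool from outside, world axes, zero at the start; "moment": the same for the moment, N m; "opening": opening from 0.0 (shut) to 1.0 (fully open).
Only numpy, scipy, OpenCV 4.12 (cv2) and the standard library are available. Lean on these libraries where they do the work, as an engineer would, in place of code of your own. Each camera call takes 0.05 s, during which the arm holds its last target.

## Working session

There is one attempt and no reset: what is moved stays moved. The work goes in short steps, Python scripts to look and compute and a shell command to move; the robot and the scene stay as the last step left them, time stands still between calls to the robot, and variables do not carry over. Pictures are saved under pics/ and viewed, and the job is handed in when it is done.

```bash
mkdir -p pics; ls
python3 - <<'E'
from station import *
import cv2,numpy as np
s=sense();print({k:np.round(v,3).tolist() for k,v in s.items()})
for n in("side","top","wrist"):
    c=get_calibration(n);print(n,{k:np.round(v,4).tolist() for k,v in c.items()})
    cv2.imwrite(f"pics/{n}0.png",grab_frame(n)[:,:,::-1])
E
```

```text
pics
{'t': 0.0, 'joint_pos': [1.141, 0.418, -0.01, 1.614, 0.005, 1.111, -0.053], 'joint_vel': [0.001, -0.001, -0.002, -0.001, -0.001, 0.001, -0.002], 'tau': [-0.0, -86.446, 0.679, -43.491, 0.019, 0.007, 0.0], 'tcp_pos': [0.236, -0.578, 0.231], 'orientation': [3.142, 0.001, -1.183], 'ft_force': [0.882, 0.343, -0.355], 'moment': [0.064, -0.023, -0.034], 'opening': 1.002}
side {'fx': 468.6303, 'fy': 468.6303, 'cx': 258.36, 'cy': 188.9026, 'cam_to_world': [[-0.9945, 0.0927, -0.0496, 0.4319], [-0.105, -0.8556, 0.5068, 0.2157], [0.0046, 0.5092, 0.8606, 0.7816], [0.0, 0.0, 0.0, 1.0]]}
top {'fx': 484.2456, 'fy': 484.2456, 'cx': 253.6859, 'cy': 186.1108, 'cam_to_world': [[-0.0099, 0.9878, -0.1556, 0.3129], [-0.9997, -0.0129, -0.0186, -0.2211], [-0.0204, 0.1554, 0.9876, 0.8824], [0.0, 0.0, 0.0, 1.0]]}
wrist {'fx': 278.8161, 'fy': 278.8161, 'cx': 256.6436, 'cy': 195.5205, 'cam_to_world': [[0.3784, 0.8823, 0.2799, 0.3068], [-0.9256, 0.3612, 0.1128, -0.55], [-0.0016, -0.3018, 0.9534, 0.3742], [0.0, 0.0, 0.0, 1.0]]}
```

View pics/side0.png

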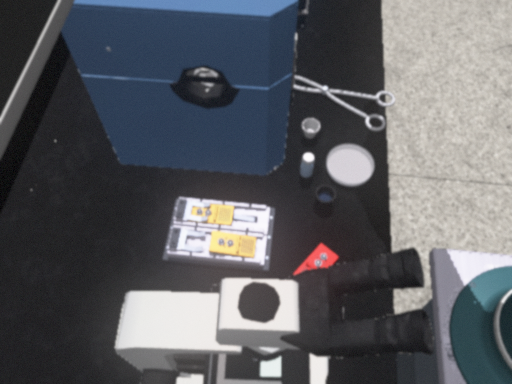

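View pics/top0.png

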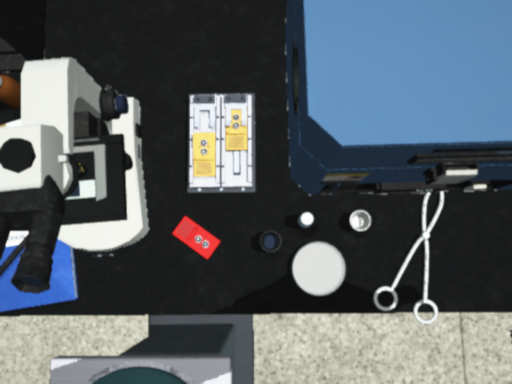

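View pics/wrist0.png

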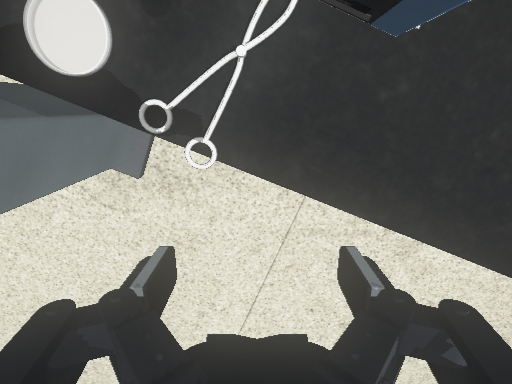

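Run:
```python
import cv2
a=cv2.imread("pics/top0.png")[80:210,170:280];cv2.imwrite("pics/topz.png",cv2.resize(a,None,fx=4.6,fy=4.6,interpolation=cv2.INTER_CUBIC))
a=cv2.imread("pics/side0.png")[185:285,150:350];cv2.imwrite("pics/sidez.png",cv2.resize(a,None,fx=4,fy=4,interpolation=cv2.INTER_CUBIC))
```

```text
(no output)
```

View pics/topz.png

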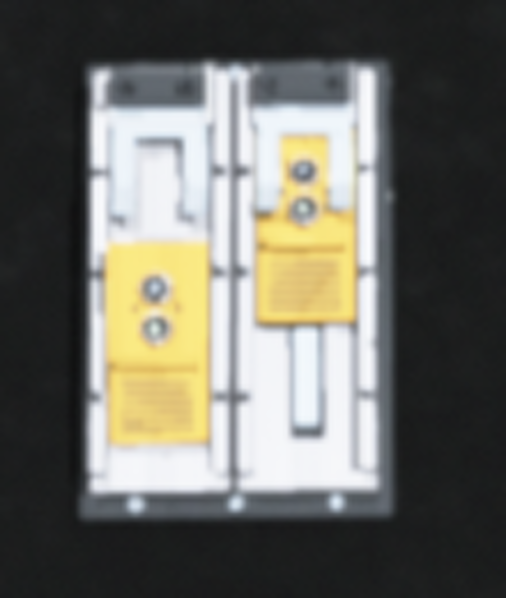

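View pics/sidez.png

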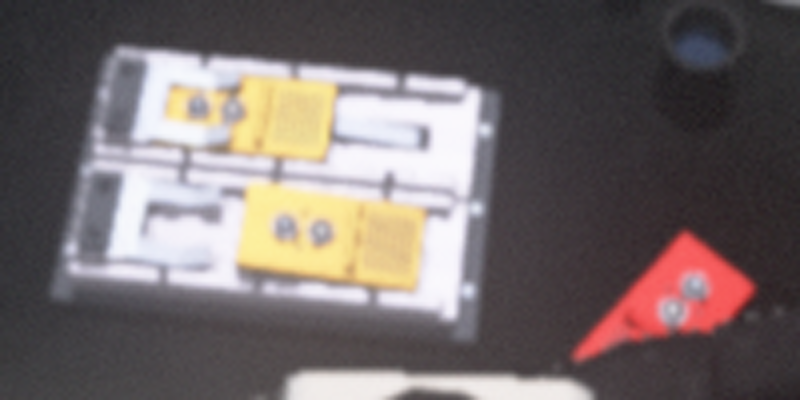

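```bash
cat > h.py <<'E'
import numpy as np
from station import get_calibration
def ray(n,u,v,c=None):
    c=c or get_calibration(n);T=np.array(c["cam_to_world"])
    d=T[:3,:3]@np.array([(u-c["cx"])/c["fx"],-(v-c["cy"])/c["fy"],-1]);return T[:3,3],d
def at(n,u,v,z,c=None):
    o,d=ray(n,u,v,c);return o+d*(z-o[2])/d[2]
def proj(n,p,c=None):
    c=c or get_calibration(n);T=np.array(c["cam_to_world"]);q=T[:3,:3].T@(np.array(p)-T[:3,3])
    return c["cx"]+c["fx"]*q[0]/-q[2],c["cy"]-c["fy"]*q[1]/-q[2]
E
python3 - <<'E'
from h import *
T=lambda x,y,z:np.round(at("top",170+x/4.6,80+y/4.6,z)*1000,1)
S=lambda x,y,z:np.round(at("side",150+x/4,185+y/4,z)*1000,1)
for n,p,q,z in [("mouthL",(90,490),(455,310),.023),("gap mouth",(235,490),(468,200),.023),("mouthR",(379,490),None,.023),
 ("farL",(88,65),None,.023),("farR",(380,65),None,.023),("tailL",(108,441),(416,290),.024),("tailR",(209,443),(426,208),.024),("noseL",(107,243),(237,270),.034),("noseR",(210,241),(247,183),.034),
 ("lipL",(120,222),(210,262),.027),("lipR",(192,222),(222,190),.027),("tail2L",(257,322),(325,160),.024),("tail2R",(354,324),(335,84),.024),("ridgeL",(110,367),(348,276),.030),("ridgeR",(208,367),(360,200),.03)]:
    print(n,T(*p,z),S(*q,z) if q else "")
E
```

```text
mouthL [449.1 -89.3  23. ] [450.9 -85.7  23. ]
gap mouth [ 448.3 -146.2   23. ] [ 450.3 -138.1   23. ]
mouthR [ 447.6 -202.5   23. ] 
farL [622.8 -86.7  23. ] 
farR [ 620.8 -204.6   23. ] 
tailL [468.3 -96.4  24. ] [468.6 -92.7  24. ]
tailR [ 466.9 -136.1   24. ] [ 468.4 -131.8   24. ]
noseL [545.6 -96.7  34. ] [545.4 -89.5  34. ]
noseR [ 545.8 -137.3   34. ] [ 547.5 -130.7   34. ]
lipL [ 556.  -100.7   27. ] [558.7 -94.8  27. ]
lipR [ 555.6 -129.4   27. ] [ 559.1 -129.4   27. ]
tail2L [ 515.3 -155.    24. ] [ 516.  -150.4   24. ]
tail2R [ 513.9 -193.3   24. ] [ 516.7 -189.3   24. ]
ridgeL [496.6 -97.7  30. ] [498.1 -93.5  30. ]
ridgeR [ 496.1 -136.2   30. ] [ 497.4 -129.7   30. ]
```

Run:
```python
from h import *
def tri(a,b):
    o1,d1=ray("top",*a);o2,d2=ray("side",*b)
    s=np.linalg.lstsq(np.c_[d1,-d2],o2-o1,rcond=None)[0]
    p,q=o1+d1*s[0],o2+d2*s[1];return np.round((p+q)/2,3),round(np.linalg.norm(p-q),3)
print("microscope disc",tri((17,155),(260,300)))
print("eyepiece end",tri((30,278),(418,268)))
print("box top corner nearest",tri((313,190),(282,172)))
for z in(0,.1,.2,.3):print(z,at("top",147,200,z),at("top",308,192,z),at("top",128,130,z))
```

```text
microscope disc (array([0.443, 0.073, 0.321]), np.float64(0.0))
eyepiece end (array([0.296, 0.034, 0.352]), np.float64(0.005))
box top corner nearest (array([ 0.442, -0.315, -0.038]), np.float64(0.015))
0 [ 0.42855327 -0.00732066  0.        ] [ 0.43965738 -0.30412623  0.        ] [0.5623454  0.03201602 0.        ]
0.1 [ 0.41544585 -0.03154399  0.1       ] [ 0.42529151 -0.29471198  0.1       ] [0.53407504 0.00333458 0.1       ]
0.2 [ 0.40233843 -0.05576732  0.2       ] [ 0.41092564 -0.28529774  0.2       ] [ 0.50580469 -0.02534685  0.2       ]
0.3 [ 0.38923101 -0.07999065  0.3       ] [ 0.39655977 -0.2758835   0.3       ] [ 0.47753434 -0.05402829  0.3       ]
```

```bash
python3 -m pendant '[[-32,-23,0,0,0,0],[-32,-23,0,0,0,0],[-32,-23,0,0,0,0],[-32,-23,0,0,0,0],[-32,-23,0,0,0,0]]' 0 20
```

```text
t: 0.65
tcp_pos: [0.2823, -0.3853, 0.2311]
orientation: [3.141, 0.0, -1.183]
ft_force: [2.0, -0.9, 0.4]
opening: 0.145
```

```bash
python3 -m pendant '[[-32,-23,0,0,0,0],[-32,-23,0,0,0,0],[-32,-23,0,0,0,0],[-32,-23,0,0,0,0],[0,0,0,0,0,0]]' 0 20
python3 - <<'E'
from station import *
import cv2,numpy as np
s=sense();print(np.round(s['joint_pos'],3),np.round(s['tcp_pos'],3))
cv2.imwrite("pics/t1.png",np.vstack([grab_frame(n)[:,:,::-1][:300] for n in("top","side")]))
E
```

```text
t: 1.15
tcp_pos: [0.3199, -0.2299, 0.2314]
orientation: [-3.142, -0.0, -1.178]
ft_force: [-0.0, -1.6, -0.3]
opening: 0.005
[ 7.850e-01 -1.000e-03 -2.390e-01  2.137e+00 -0.000e+00  1.005e+00
 -6.310e-01] [ 0.32  -0.23   0.231]
```

View pics/t1.png

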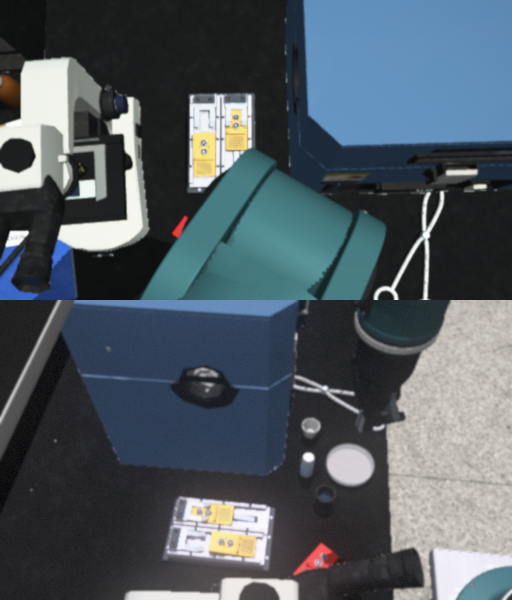

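```bash
python3 -m pendant '[[-9,-38,0,0,0,0],[-9,-38,0,0,0,0],[-9,-38,0,0,0,0],[-9,-38,0,0,0,0],[-9,-38,0,0,0,0]]' && python3 -m pendant '[[0,0,10,0,0,7.5],[0,0,15,0,0,7.5],[0,0,15,0,0,7.5],[0,0,0,0,0,0],[0,0,0,0,0,0]]'
python3 - <<'E'
from station import *
import cv2,numpy as np
s=sense();print(np.round(s['joint_pos'],3),np.round(s['tcp_pos'],4),s['orientation'],s['ft_force'])
cv2.imwrite("pics/t2.png",np.vstack([grab_frame(n)[:,:,::-1][:300] for n in("top","side")]))
print(get_calibration("wrist"))
cv2.imwrite("pics/w2.png",grab_frame("wrist")[:,:,::-1])
E
```

```text
t: 1.75
tcp_pos: [0.4791, -0.1205, 0.231]
orientation: [3.141, 0.0, -1.185]
ft_force: [0.3, -1.5, 0.3]
opening: 0.001
t: 2.25
tcp_pos: [0.478, -0.1208, 0.1914]
orientation: [3.141, 0.0, -1.573]
ft_force: [0.9, 0.6, 0.4]
opening: 0.001
[ 0.49   0.247 -0.349  1.967  0.103  0.946 -1.482] [ 0.478  -0.1208  0.1914] [ 3.14097497e+00  2.13347724e-04 -1.57250452e+00] [0.85995157 0.64669455 0.38629233]
{'fx': 278.81613406369655, 'fy': 278.81613406369655, 'cx': 256.64360335009275, 'cy': 195.52048587265557, 'cam_to_world': array([[-2.01720764e-03,  9.53563812e-01,  3.01184308e-01,
         5.54442603e-01],
       [-9.99997937e-01, -1.85170672e-03, -8.34980288e-04,
        -1.21599091e-01],
       [-2.38501981e-04, -3.01185371e-01,  9.53565580e-01,
         3.35517912e-01],
       [ 0.00000000e+00,  0.00000000e+00,  0.00000000e+00,
         1.00000000e+00]])}
```

View pics/t2.png

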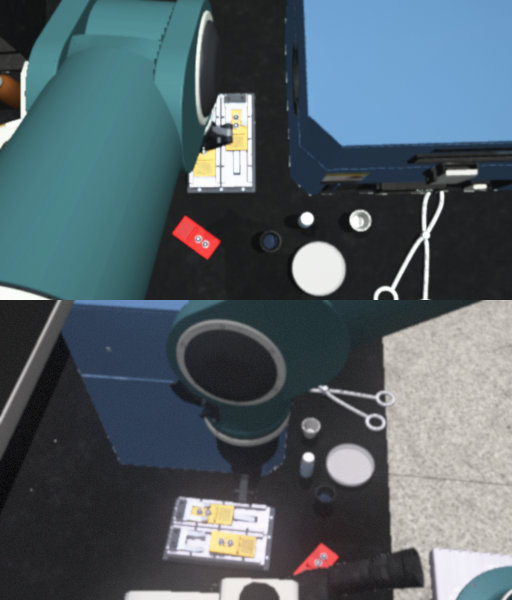

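View pics/w2.png

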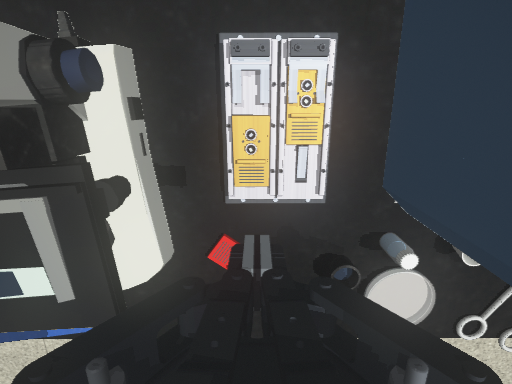

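```bash
python3 - <<'E'
from h import *
for d in(.35,.4,.45,.5,.55,.6):
    o,v=ray("side",232,60);o2,v2=ray("side",245,135);print(d,np.round(o+v*d,3),"flange",np.round(o2+v2*d,3))
for z in(.25,.32):print("head edge",at("top",73,160,z),"disc R",at("top",36,155,z),"knob",at("top",128,102,z-.15))
print(proj("side",(.478,-.121,.191)))
c=get_calibration("wrist")
K=lambda u,v,z:np.round(at("wrist",u,v,z,c)*1000,1)
for n,u,v,z in [("mouthL",226,200,.023),("gapmouth",277,200,.023),("tailL",233,187,.024),("tailR",269,187,.024),("noseL",232,115,.034),("noseR",270,115,.034),("tail2L",286,144,.024),("tail2R",323,144,.024),("ridgeL",234,160,.03),("ridgeR",268,160,.03),("farL",226,38,.03),("farR",332,38,.03)]:print(n,K(u,v,z))
E
python3 -c "
import cv2
a=cv2.imread('pics/w2.png')[30:210,215:345];cv2.imwrite('pics/w2z.png',cv2.resize(a,None,fx=3.3,fy=3.3,interpolation=cv2.INTER_CUBIC))"
```

```text
0.35 [ 0.478 -0.042  0.529] flange [0.463 0.005 0.501]
0.4 [ 0.484 -0.079  0.493] flange [ 0.467 -0.025  0.461]
0.45 [ 0.491 -0.116  0.457] flange [ 0.472 -0.055  0.421]
0.5 [ 0.497 -0.152  0.421] flange [ 0.476 -0.085  0.381]
0.55 [ 0.504 -0.189  0.385] flange [ 0.481 -0.116  0.34 ]
0.6 [ 0.51  -0.226  0.349] flange [ 0.485 -0.146  0.3  ]
head edge [0.45122902 0.03336817 0.25      ] disc R [0.45883288 0.08398789 0.25      ] knob [0.58292725 0.00483254 0.1       ]
head edge [0.43591637 0.0052042  0.32      ] disc R [0.44267852 0.05022052 0.32      ] knob [ 0.55876707 -0.01537849  0.17      ]
(np.float64(249.28219107363833), np.float64(194.7119213674274))
mouthL [450.3 -85.   23. ]
gapmouth [ 450.1 -145.3   23. ]
tailL [466.5 -93.8  24. ]
tailR [ 466.4 -135.6   24. ]
noseL [547.1 -95.9  34. ]
noseR [ 546.9 -135.4   34. ]
tail2L [ 515.8 -153.9   24. ]
tail2R [ 515.7 -194.9   24. ]
ridgeL [499.2 -96.3  30. ]
ridgeR [ 499.1 -133.9   30. ]
farL [619.1 -91.8  30. ]
farR [ 618.9 -195.2   30. ]
```

View pics/w2z.png

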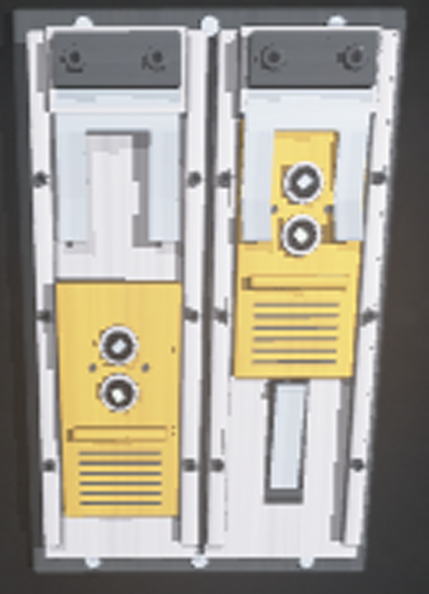

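```bash
python3 -m pendant '[[-3,-2,20,0,0,0],[-3,-3,20,0,0,0],[0,0,20,0,0,0],[0,0,20,0,0,0],[0,0,0,0,0,0]]'
python3 - <<'E'
from station import *
import cv2,numpy as np
s=sense();print(np.round(s['joint_pos'],3),np.round(s['tcp_pos'],4),s['orientation'],s['ft_force'])
cv2.imwrite("pics/t3.png",np.vstack([grab_frame(n)[:,:,::-1][:300] for n in("top","side")]))
cv2.imwrite("pics/w3.png",grab_frame("wrist")[:,:,::-1])
E
```

```text
t: 2.9
tcp_pos: [0.482, -0.1142, 0.1099]
orientation: [3.139, 0.001, -1.574]
ft_force: [-0.6, 0.7, 0.3]
opening: -0.005
[ 0.451  0.372 -0.331  2.025  0.169  0.774 -1.555] [ 0.482  -0.1142  0.1099] [ 3.13893543e+00  8.07844656e-04 -1.57435844e+00] [-0.61958152  0.67904068  0.30281919]
```

View pics/t3.png

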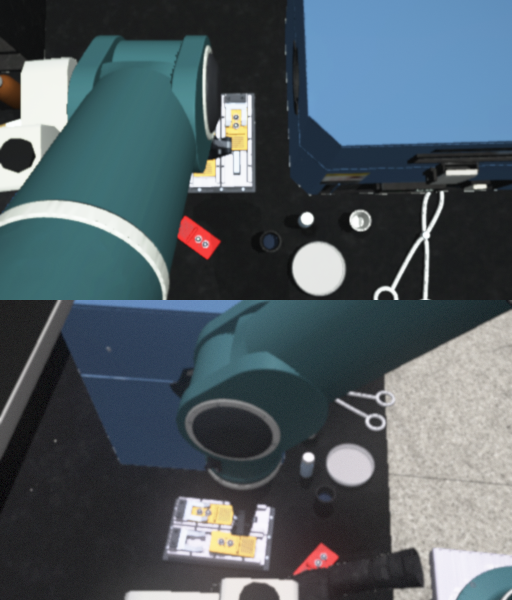

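View pics/w3.png

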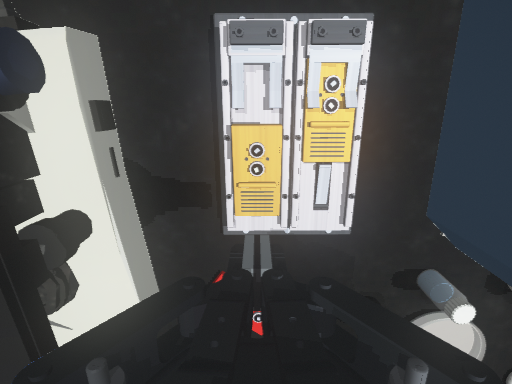

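```bash
python3 -m pendant '[[0,0,20,0,0,0],[0,0,20,0,0,0],[0,0,20,0,0,0],[0,0,8,0,0,0],[0,0,0,0,0,0]]'
python3 - <<'E'
from station import *
import cv2,numpy as np
s=sense();print(np.round(s['joint_pos'],3),np.round(s['tcp_pos'],4),s['orientation'],s['ft_force'])
cv2.imwrite("pics/s4.png",cv2.resize(grab_frame("side")[140:290,130:330,::-1],None,fx=4,fy=4,interpolation=cv2.INTER_CUBIC))
cv2.imwrite("pics/w4.png",grab_frame("wrist")[:,:,::-1])
E
```

```text
t: 3.55
tcp_pos: [0.483, -0.1142, 0.0434]
orientation: [3.141, 0.0, -1.575]
ft_force: [-0.6, 1.1, 1.3]
opening: 0.001
[ 0.415  0.486 -0.294  2.056  0.231  0.631 -1.609] [ 0.483  -0.1142  0.0434] [ 3.14118848e+00  1.66542175e-04 -1.57541413e+00] [-0.58940389  1.11176669  1.3110398 ]
```

View pics/s4.png

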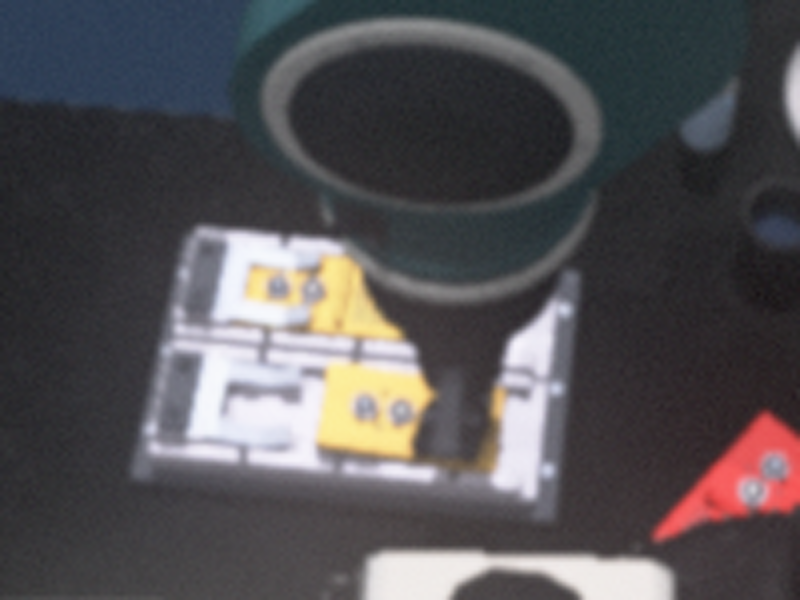

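View pics/w4.png

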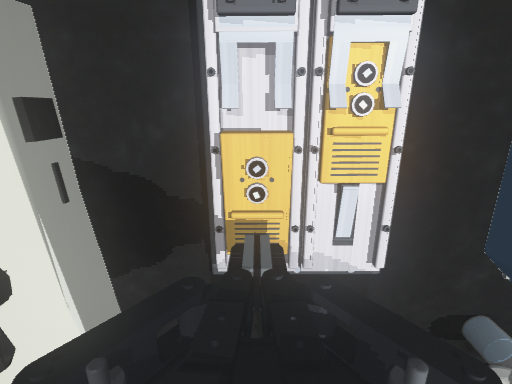

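```bash
python3 -m pendant '[[0,0,5,0,0,0],[0,0,4,0,0,0],[0,0,3,0,0,0],[0,0,2,0,0,0],[0,0,0,0,0,0]]'; python3 -m pendant '[[0,0,1,0,0,0],[0,0,1,0,0,0],[0,0,1,0,0,0],[0,0,0,0,0,0]]';python3 -m pendant '[[0,0,1,0,0,0],[0,0,1,0,0,0],[0,0,0,0,0,0]]'
```

```text
t: 4.15
tcp_pos: [0.4828, -0.1141, 0.029]
orientation: [3.141, 0.0, -1.576]
ft_force: [0.0, -0.1, -0.0]
opening: -0.004
t: 4.55
tcp_pos: [0.4832, -0.1142, 0.0264]
orientation: [-3.141, -0.0, -1.576]
ft_force: [0.8, 0.3, 5.6]
opening: -0.003
t: 4.85
tcp_pos: [0.4839, -0.1142, 0.0247]
orientation: [-3.14, -0.0, -1.576]
ft_force: [1.9, -0.1, 7.0]
opening: 0.001
```

```bash
python3 -m pendant '[[0,0,1,0,0,0],[0,0,0,0,0,0]]'; python3 -m pendant '[[0,0,1,0,0,0],[0,0,0,0,0,0]]'
python3 - <<'E'
from station import *
import cv2,numpy as np
a=grab_frame("wrist")[:,:,::-1]
cv2.imwrite("pics/w5.png",cv2.resize(a[0:300,180:440],None,fx=2,fy=2,interpolation=cv2.INTER_CUBIC))
E
```

```text
t: 5.05
tcp_pos: [0.4842, -0.1142, 0.0241]
orientation: [-3.139, -0.0, -1.576]
ft_force: [1.7, 0.9, 12.5]
opening: 0.002
t: 5.25
tcp_pos: [0.4843, -0.1143, 0.0239]
orientation: [-3.139, -0.001, -1.575]
ft_force: [-6.4, 1.6, 36.7]
opening: 0.004
```

View pics/w5.png

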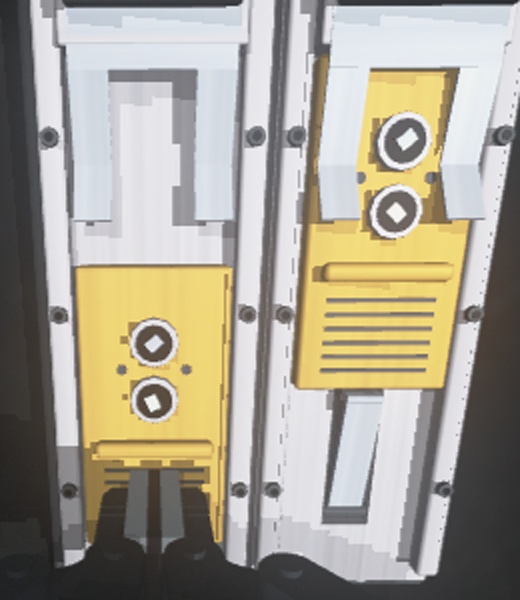

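```bash
python3 -m pendant '[[0,0,-0.5,0,0,0],[0,-2,0,0,0,0],[0,-2,0,0,0,0],[0,0,0,0,0,0]]'; python3 -m pendant '[[0,-2,0,0,0,0],[0,-2,0,0,0,0],[0,0,0,0,0,0]]'
```

```text
t: 5.7
tcp_pos: [0.4878, -0.1145, 0.024]
orientation: [-3.14, -0.001, -1.576]
ft_force: [-5.2, 0.7, 28.3]
opening: -0.001
t: 6.0
tcp_pos: [0.4918, -0.1145, 0.024]
orientation: [-3.14, -0.001, -1.576]
ft_force: [-4.6, -0.2, 27.6]
opening: -0.001
```

```bash
python3 -m pendant '[[0,-2,0,0,0,0],[0,-2,0,0,0,0],[0,0,0,0,0,0]]'
python3 - <<'E'
from station import *
import cv2,numpy as np
a=grab_frame("wrist")[:,:,::-1]
b=grab_frame("side")[185:285,130:330,::-1]
cv2.imwrite("pics/w6.png",np.hstack([cv2.resize(a[0:300,180:340],None,fx=2,fy=2,interpolation=cv2.INTER_CUBIC),cv2.resize(b,(480,240),interpolation=cv2.INTER_CUBIC).repeat(1,0) if 0 else cv2.copyMakeBorder(cv2.resize(b,(480,240),interpolation=cv2.INTER_CUBIC),0,360,0,0,cv2.BORDER_CONSTANT)]))
E
```

```text
t: 6.3
tcp_pos: [0.4958, -0.1146, 0.024]
orientation: [-3.14, -0.001, -1.576]
ft_force: [-5.7, -0.4, 27.4]
opening: 0.001
```

View pics/w6.png

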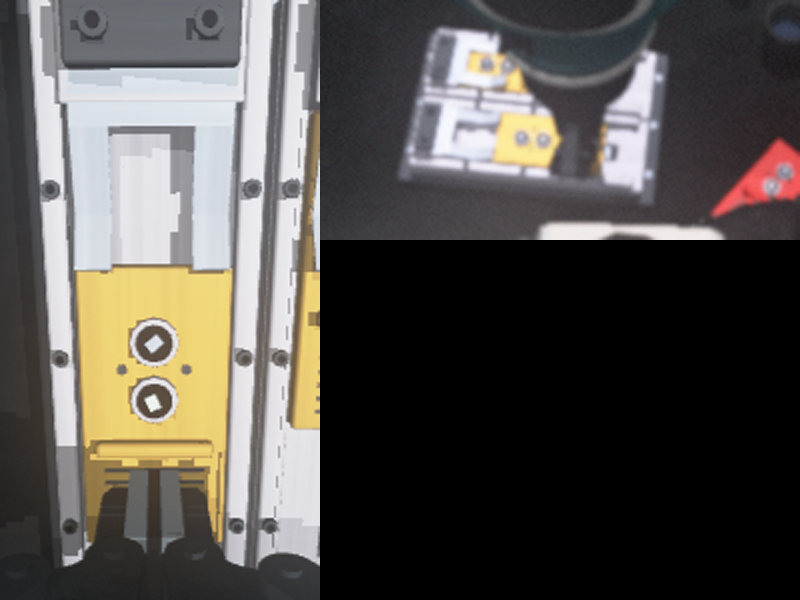

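```bash
python3 -m pendant '[[0,-2,0,0,0,0],[0,-2,0,0,0,0],[0,-2,0,0,0,0],[0,0,0,0,0,0]]';  python3 -m pendant '[[0,-2,0,0,0,0],[0,-2,0,0,0,0],[0,-2,0,0,0,0],[0,-2,0,0,0,0],[0,0,0,0,0,0]]'
python3 - <<'E'
from station import *
import cv2,numpy as np
a=grab_frame("wrist")[:,:,::-1]
cv2.imwrite("pics/w7.png",cv2.resize(a[0:300,180:400],None,fx=2,fy=2,interpolation=cv2.INTER_CUBIC))
E
```

```text
t: 6.8
tcp_pos: [0.5018, -0.1146, 0.024]
orientation: [-3.14, -0.001, -1.576]
ft_force: [-5.2, -0.3, 26.9]
opening: 0.002
t: 7.3
tcp_pos: [0.5092, -0.1147, 0.0239]
orientation: [-3.141, -0.001, -1.576]
ft_force: [-9.2, -0.4, 31.5]
opening: -0.0
```

View pics/w7.png

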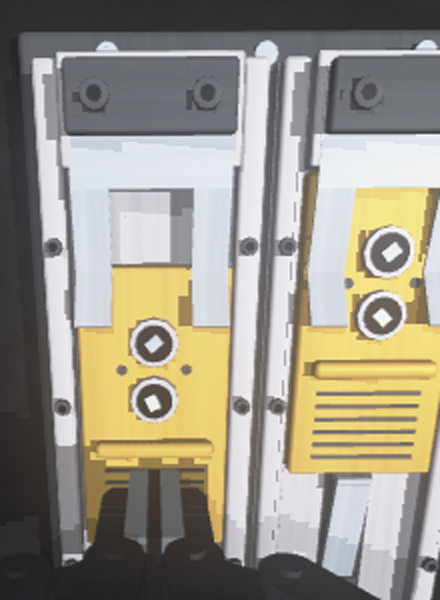

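```bash
python3 -m pendant '[[0,-2,-0.2,0,0,0],[0,-2,0,0,0,0],[0,-2,0,0,0,0],[0,-2,0,0,0,0],[0,0,0,0,0,0]]';  python3 -m pendant '[[0,-2,0,0,0,0],[0,-2,0,0,0,0],[0,-2,0,0,0,0],[0,0,0,0,0,0]]'
python3 - <<'E'
from station import *
import cv2,numpy as np
a=grab_frame("wrist")[:,:,::-1]
cv2.imwrite("pics/w8.png",cv2.resize(a[0:300,180:400],None,fx=2,fy=2,interpolation=cv2.INTER_CUBIC))
E
```

```text
t: 7.85
tcp_pos: [0.5174, -0.1146, 0.024]
orientation: [-3.141, -0.001, -1.576]
ft_force: [-5.9, 0.1, 25.0]
opening: -0.003
t: 8.25
tcp_pos: [0.5234, -0.1147, 0.024]
orientation: [-3.141, -0.001, -1.576]
ft_force: [-6.0, -1.2, 25.0]
opening: -0.002
```

View pics/w8.png

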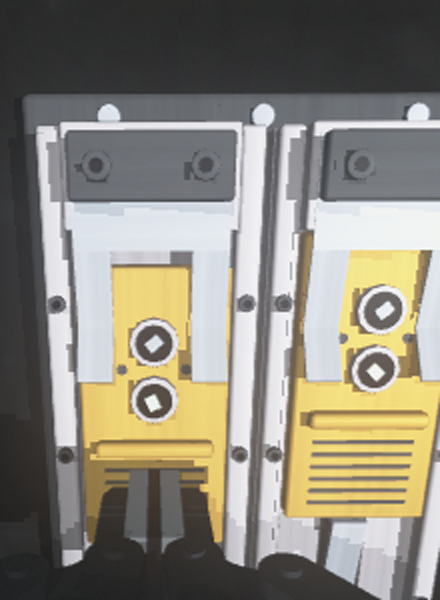

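```bash
python3 -m pendant '[[0,-2,0,0,0,0],[0,-2,0,0,0,0],[0,-2,0,0,0,0],[0,0,0,0,0,0]]';  python3 -m pendant '[[0,-1,0,0,0,0],[0,0,0,0,0,0]]';python3 -m pendant '[[0,-1,0,0,0,0],[0,0,0,0,0,0]]';python3 -m pendant '[[0,-1,0,0,0,0],[0,0,0,0,0,0]]'
python3 - <<'E'
from station import *
import cv2,numpy as np
a=grab_frame("wrist")[:,:,::-1]
cv2.imwrite("pics/w9.png",cv2.resize(a[0:300,180:400],None,fx=2,fy=2,interpolation=cv2.INTER_CUBIC))
E
```

```text
t: 8.7
tcp_pos: [0.5295, -0.1147, 0.024]
orientation: [-3.141, -0.001, -1.576]
ft_force: [-5.1, 0.8, 23.9]
opening: -0.006
t: 8.9
tcp_pos: [0.5302, -0.1147, 0.024]
orientation: [-3.141, -0.001, -1.576]
ft_force: [-8.6, -0.4, 24.2]
opening: 0.002
t: 9.1
tcp_pos: [0.5311, -0.1147, 0.024]
orientation: [-3.141, -0.001, -1.576]
ft_force: [-7.1, -0.3, 24.8]
opening: 0.002
t: 9.3
tcp_pos: [0.5321, -0.1147, 0.024]
orientation: [-3.141, -0.001, -1.576]
ft_force: [-8.6, -0.1, 25.1]
opening: 0.002
```

View pics/w9.png

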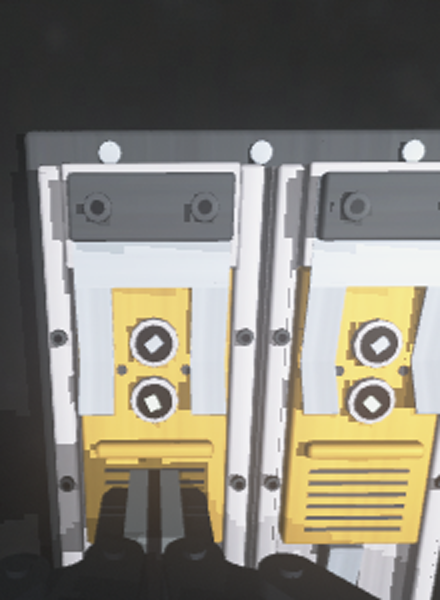

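```bash
python3 -m pendant '[[0,-1,0,0,0,0],[0,0,0,0,0,0]]';python3 -m pendant '[[0,-1,0,0,0,0],[0,0,0,0,0,0]]'; python3 -m pendant '[[0,-1,0,0,0,0],[0,0,0,0,0,0]]'
python3 - <<'E'
from station import *
import cv2,numpy as np
a=grab_frame("wrist")[:,:,::-1]
cv2.imwrite("pics/w10.png",cv2.resize(a[0:300,180:400],None,fx=2,fy=2,interpolation=cv2.INTER_CUBIC))
E
```

```text
t: 9.55
tcp_pos: [0.5328, -0.1148, 0.024]
orientation: [3.141, -0.001, -1.576]
ft_force: [-10.2, -0.6, 26.5]
opening: 0.001
t: 9.75
tcp_pos: [0.534, -0.1148, 0.024]
orientation: [3.142, -0.001, -1.576]
ft_force: [-8.8, 0.6, 25.9]
opening: -0.001
t: 9.95
tcp_pos: [0.5349, -0.1147, 0.024]
orientation: [3.141, -0.001, -1.576]
ft_force: [-8.8, -0.5, 27.7]
opening: 0.0
```

View pics/w10.png

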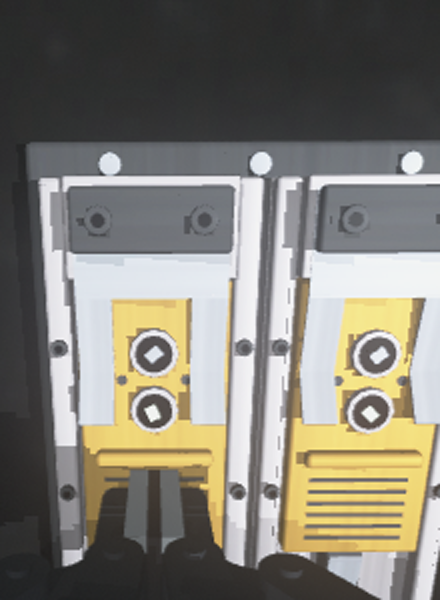

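```bash
python3 -m pendant '[[0,-1,-0.1,0,0,0],[0,0,0,0,0,0]]';python3 -m pendant '[[0,-1,0,0,0,0],[0,0,0,0,0,0]]'
```

```text
t: 10.2
tcp_pos: [0.5353, -0.1147, 0.024]
orientation: [3.14, -0.001, -1.576]
ft_force: [-13.8, -0.2, 29.3]
opening: 0.0
t: 10.4
tcp_pos: [0.5353, -0.1148, 0.0239]
orientation: [3.138, -0.001, -1.576]
ft_force: [-20.2, 0.7, 36.8]
opening: -0.002
```

```bash
python3 -m pendant '[[0,1,-0.8,0,0,0],[0,0,-1,0,0,0],[0,0.5,-1,0,0,0],[0,0,-3,0,0,0],[0,0,-10,0,0,0]]';python3 -m pendant '[[0,0,-30,0,0,0],[0,10,-30,0,0,0],[0,10,-30,0,0,0],[0,10,0,0,0,0],[0,0,0,0,0,0]]'
python3 - <<'E'
from station import *
import cv2,numpy as np
print(get_calibration("wrist"))
a=grab_frame("wrist")[:,:,::-1]
cv2.imwrite("pics/w11f.png",a)
cv2.imwrite("pics/w11.png",cv2.resize(a[0:260,180:360],None,fx=2.3,fy=2.3,interpolation=cv2.INTER_CUBIC))
b=grab_frame("side")[185:285,150:350,::-1];cv2.imwrite("pics/s11.png",cv2.resize(b,None,fx=4,fy=4,interpolation=cv2.INTER_CUBIC))
E
```

```text
t: 10.9
tcp_pos: [0.5352, -0.1143, 0.0387]
orientation: [3.141, 0.0, -1.576]
ft_force: [0.7, -0.9, 0.9]
opening: 0.004
t: 11.4
tcp_pos: [0.505, -0.1146, 0.1298]
orientation: [-3.14, -0.001, -1.576]
ft_force: [0.0, -0.4, -1.2]
opening: -0.001
{'fx': 278.81613406369655, 'fy': 278.81613406369655, 'cx': 256.64360335009275, 'cy': 195.52048587265557, 'cam_to_world': array([[-4.99840484e-03,  9.53668336e-01,  3.00818419e-01,
         5.81053116e-01],
       [-9.99987458e-01, -4.86165215e-03, -1.20317911e-03,
        -1.15637205e-01],
       [ 3.15040697e-04, -3.00820661e-01,  9.53680676e-01,
         2.73385500e-01],
       [ 0.00000000e+00,  0.00000000e+00,  0.00000000e+00,
         1.00000000e+00]])}
```

View pics/w11.png

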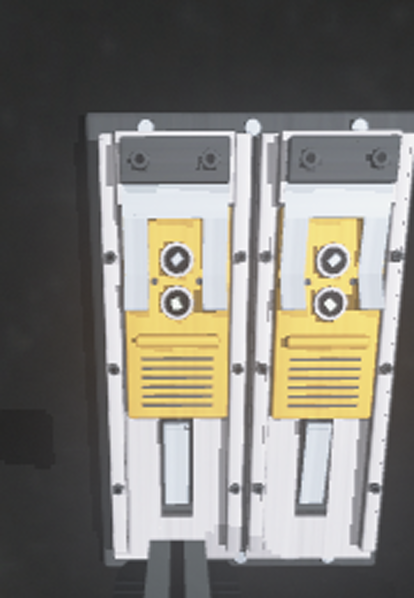

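View pics/s11.png

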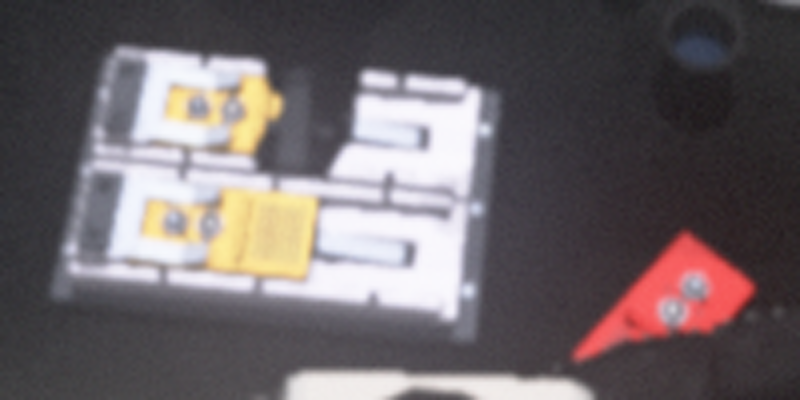

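```bash
python3 -c "
import cv2
a=cv2.imread('pics/w11f.png')[165:235,225:350];cv2.imwrite('pics/w12.png',cv2.resize(a,None,fx=6,fy=6,interpolation=cv2.INTER_CUBIC))"
```

```text
(no output)
```

View pics/w12.png

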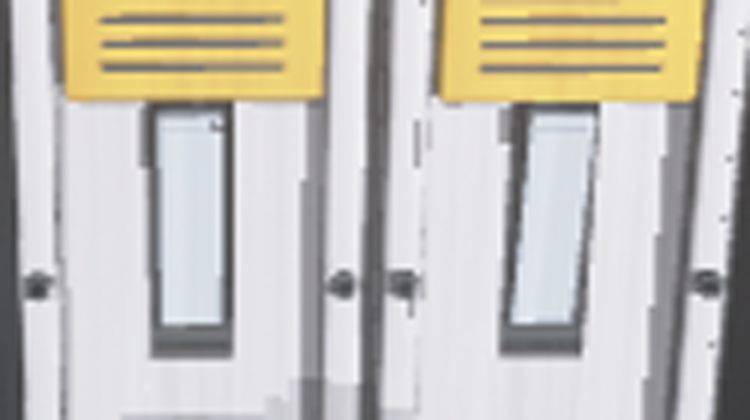

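```bash
python3 -m pendant '[[0,20,-30,0,0,0],[0,30,-30,0,0,0],[0,30,-10,0,0,0],[0,30,0,0,0,0],[0,0,0,0,0,0]]'
python3 - <<'E'
from h import *
from station import *
import cv2
b=grab_frame("side")[185:265,150:290,::-1];cv2.imwrite("pics/s13.png",cv2.resize(b,None,fx=5.6,fy=5.6,interpolation=cv2.INTER_CUBIC))
for yc in(-.115,-.1725):
  for z in(.022,.016):
    print(yc,z,[np.round((np.array(proj("side",(x,yc+dy,zz)))-[150,185])*5.6) .tolist() for x,zz in((.513,z),(.515,.024)) for dy in(-.005,.005)])
E
```

```text
t: 12.0
tcp_pos: [0.393, -0.1139, 0.1985]
orientation: [3.14, -0.0, -1.577]
ft_force: [0.4, 0.5, -0.6]
opening: -0.0
-0.115 0.022 [[452.0, 314.0], [448.0, 343.0], [445.0, 311.0], [441.0, 340.0]]
-0.115 0.016 [[453.0, 322.0], [448.0, 351.0], [445.0, 311.0], [441.0, 340.0]]
-0.1725 0.022 [[476.0, 153.0], [472.0, 180.0], [469.0, 150.0], [465.0, 177.0]]
-0.1725 0.016 [[476.0, 162.0], [472.0, 189.0], [469.0, 150.0], [465.0, 177.0]]
```

View pics/s13.png

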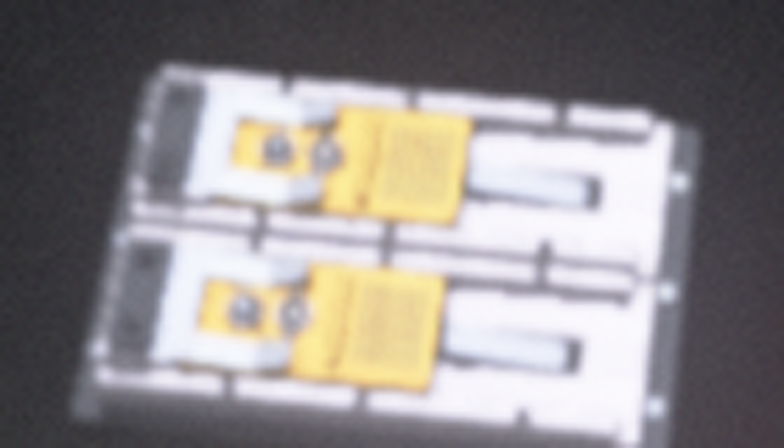

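```bash
python3 -c "
from station import *
print(hand_in())"
```

```text
the job is handed in; nothing more can be done
None
```

The left-hand carrier is home against its end stop in dock_1, with the latch tongue up behind it as far as the pictures show. I handed the job in after about 12 s on the robot's clock.

**What I did:** With the fingers shut, I pressed the thumb rest down until the carrier lay flat, at 24 to 37 N. I then slid it about 48 mm forward under the forked spring. At the end the fingertips met the cross ridge and stopped against a 20 N forward force, which I took as the end stop. I then backed off and lifted clear.

**Last checks:**
- **Position:** the tail, ridge and stubs of carrier_1 line up with those of carrier_2 in the wrist and side pictures. It lies flat under both tongues of the spring.
- **Latch tongue:** it looks the same as the twin's, with its free end showing behind the tail. This is by eye only, as the pictures cannot measure its 6 mm height well.
- **Robot:** the force read about zero after lifting, and the arm stood clear at hand-in. carrier_2 and the items in view looked undisturbed.

**Disagreements:** the cameras differed by about 4 mm on the sideways position of the channel, so I used the wrist camera's value, which lay between the other two. The vertical force briefly reached 37 N twice, once while pressing flat and once at the stop; both times it was at the fingertips.

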